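# Charge the tumbler's feed box

### The arm

A 6-joint arm with a two-finger parallel gripper is mounted at the origin on the work surface. World frame = base frame: x ahead of the robot, y to its left, z up, the work surface at z = 0. Lengths are in m, angles in rad, forces in N, time in s.
With the tool pointing down it reaches from about 0.4 to 0.825 m from the base axis. Payload 7 kg.
Tool frame: the origin (TCP) lies at the centre of the arm's flange, where the gripper is bolted on; the fingertips stand 178 mm ahead of it and the grasp point (between the pads) lies arm.tcp_to_grasp ahead of it (arm.tcp_to_grasp is the distance from the TCP to the grasp point, in m); z points along the fingers, y is the direction in which the jaws open and shut (so a half turn about z gives the same grasp; the last joint's range is limited). The gripper opens to 88 mm and grips with 3 to 60 N. Pads are 19 mm wide; open, the fingers measure 130 mm over their backs; the gripper's body (78 mm by 193 mm) begins 47 mm behind the grasp point.
Start: joints at [-0.974, 0.359, 0.012, 0, -1.224, -0.288], TCP at [0.205, -0.643, 0.405] pointing down, gripper open.
Joint ranges: [-3.07, 3.07], [-1.43, 2.12], [-1.02, 1.25], [-3.03, 1.67], [-3.05, -0], [-3.03, 3.03]. Speed limits (rad/s): [2.39, 2.39, 3.01, 3.14, 3.14, 3.14].

### API

Orientations are given as [roll, pitch, yaw] about the fixed x, y, z axes, in that order (R = Rz(yaw) Ry(pitch) Rx(roll)).
In Python, from station import arm gives the robot as it stands.
- The arm moves only by the tool move_arm, never from a script. Its argument "deltas" is a list of rows, each a list of 6 numbers: the shift along the world's x, y, z in mm, then the turn, a rotation vector about the world's x, y, z in degrees. In form: [[tx, ty, tz, ax, ay, az], ...]. A call has exactly 5 rows; each row shifts and turns the commanded pose from where the row before left it; what a row does not reach is not made up. A row lasts 1/12 s, in which the tool goes at most 41.7 mm and 7.16 degrees, less where a joint would pass 70% of its speed; a pose out of reach is approached as far as the arm can. A call with a gripper value outside its range is refused whole. "claw" is the closure in counts, from 0 (fully open) to 255 (shut), set as the call begins (left out, the last holds). The fingers move at their own pace and stop on an object; "squeeze" is the grip in N (left out, the last holds). Time passes only in rows, so rows that do not move let the fingers close, or fill a call up. It gives the time, the measured TCP pose, the force and the opening at its end, in the units of the state.
- arm.get_state(): the state, without advancing time (a new reading comes with each control period).
- arm.grab_frame(name): name is "scene" or "side" or "wrist"; returns the picture (480x640x3 uint8, red, green, blue); there is no depth.
- arm.calibration(name): a dict with "intrinsics" (3x3 intrinsics, pixels), "k1" (the pictures are not rectified: a ray, as slopes to the right and down, at radius r is drawn at 1 + k1 r^2 times it, then the intrinsics apply), "T" (4x4, takes a point from camera to world coordinates); the wrist camera has in their place "mount" (4x4, takes a point from camera to tool coordinates, whose origin is the TCP and whose axes are the flange's). Camera axes: x right, y up, looking along -z (the intrinsics and any distortion apply to the point x, -y, -z); pixel columns grow to the right and rows downward; lengths in m; the calibration is good to about 2 mm. A picture is of the moment at which its call begins: read the wrist's pose just before it. calibration takes no time and is no camera call.
- arm.job_done(): hands the job in, once; it reports no verdict.
Trained networks look in the newest picture that a camera, given by its name, has taken for a name from the list of things; names that differ only in an ending like _2 or _b are one class to them, and where a whole thing is asked for, a point or a joint stands for the part that bears it (a point fixed in the world has none). Each returns a list of dicts, best first, with "score" (0 to 1); they miss things now and then, are a little off and sometimes report something else, mostly with a low value. They report only what shows in the picture. A call takes as long as a camera call. They do not tell look-alikes from the thing itself.
- arm.spot_in(thing, camera): "xy" ([column, row] in pixels, amid what is visible of it).
- arm.masks_of(thing, camera): "pixels" (480x640 bool, what is visible of it) and "xy" ([column, row] in pixels, amid what is visible of it).
- arm.spot_point(thing, camera): "xy" ([column, row] in pixels: a listed point, or the origin of a listed thing).
The state is a dict: "t": time; "q": joint angles; "qd": joint speeds; "joint_efforts": joint torques, N m; "eef_pos": TCP position; "ee_rot": TCP orientation; "force": force on the tool from outside, world axes, zero at the start; "moment": the same for the moment, N m; "width": finger opening in m.
Only numpy, scipy, OpenCV 4.12 (cv2) and the standard library are available. Lean on these libraries where they do the work, as an engineer would, in place of code of your own. Each camera call takes 0.05 s, during which the arm holds its last target. There are 200 camera calls.

### The job

Charge the barrel tumbler: pull the feed box's drop-down front door all the way down to its stop, tip all four brass castings out of the pouring pan into the open mouth, set the empty pan back upright on the bench, and push the door back up until its catch clicks and holds it shut - the catch is worn and adjustable, so feel for it and don't force the door past its stop. Do not slam the door, and leave everything else on the bench where it is.

Things in the scene. Friction and masses are not known exactly. Their poses are not given: they have to be found in the camera images.
- feeder: tumbler feed box, fixed, grey steel, 220 mm deep (x), 250 wide (y), 200 high, clear top, barrel behind it. Origin: on the bench straight below the door's hinge line, mid width; the box lies on its +x side, the door opens to -x.. A catch housing (to 217 mm high) sits on the top's front edge at y = +70 mm; steel cheeks on the open door make it a chute
- hopper_door (a joint): bottom-hinged front door, starts ajar. Grows as it is pulled down, to 0.85 rad at its stop; stiff hinge, stays where left beyond 0.3. When pushed up a hidden sprung ball catch clicks (about 15 N at the handle) just before a hard stop; this lies anywhere from -0.08 to 0.1 rad (0 = upright) and must be felt. Not clicked in, it springs back out to about 0.3. 182 mm wide, 142 tall, 10 thick
- door_hinge (a point): point on the door's hinge line, middle of its width, 50 mm above the bench; turns with the door: z points up the door, x into the box, y along the hinge
- door_handle (a point): centre of the door's bar handle: round bar 12 mm thick, 120 mm long, along the hinge direction, 160 mm up from the hinge line (18 mm above the top edge of the door) and 42 mm out from it, on two slanting brackets at its ends; 31 mm clear between the bar and the plane of the door face. Same axes as door_hinge
- door_lip (a point): middle of the door's top edge, 142 mm up the door from the hinge; same axes as door_hinge. With the door open the mouth to pour into lies between this edge and the box
- pan: plain sheet-metal pouring pan, 126 mm long (x), 62 mm wide (y), 36 mm high, walls 4 mm, loaded with the four castings. Its +x end has no wall: there the floor rises at 20 degrees to a lip. Origin: centre of the underside; z up
- pan_lip (a point): middle of the pan's pouring lip: 64 mm along the pan's +x from its origin, 16 mm up; same axes as the pan
- casting1: one of four alike turned brass castings, 23 mm diameter, 18 mm high, stepped, about 45 g; starts standing in the pan; origin centre of its underside
- casting2: one of four alike turned brass castings, 23 mm diameter, 18 mm high, stepped, about 45 g; starts standing in the pan; origin centre of its underside
- casting3: one of four alike turned brass castings, 23 mm diameter, 18 mm high, stepped, about 45 g; starts standing in the pan; origin centre of its underside
- casting4: one of four alike turned brass castings, 23 mm diameter, 18 mm high, stepped, about 45 g; starts standing in the pan; origin centre of its underside
- tin: bystander: open square sheet-metal tin, 100 x 70 x 40 mm, four equal walls, empty; origin centre of underside
- dapping_block: bystander: solid steel cube 60 mm with round hollows; origin centre of underside
- spray_bottle: bystander: clear bottle, 64 mm diameter, 160 mm high, black cap; origin centre of underside
- bench_block: bystander: flat steel plate 80 x 80 x 22 mm; origin centre of underside
- pen_cup: bystander: cup of hand tools, 76 mm across, 95 mm high with tools to about 190 mm; origin centre of underside
- hammer: bystander: small hammer lying flat, wooden handle along its own -x
- wood_block: bystander: wood block 90 x 60 x 45 mm; origin centre of underside
Not all that is in view belongs to the job. Leave any purple look-alike of the pan alone.

How it is judged:
By the outcome, as a careful person would: the job done as asked, in the order asked, and still so for the second after the job is handed in, with the robot touching nothing.
It also fails if it takes over 72 s, if anything falls off the work surface, if the arm or the gripper's body presses on something with over 40 N, if the wrist force passes 120 N, or if a joint passes its speed limit or range.

## Working session

There is one attempt and no reset: what is moved stays moved. The work goes in short steps, Python scripts to look and compute and a tool call to move; the robot and the scene stay as the last step left them, time stands still between calls to the robot, and variables do not carry over. Pictures are saved under pics/ and viewed, about 8 in all and at most 12, crops included, and the job is handed in when it is done.

Besides the shell and the picture viewer there is one more tool, called after ">>>" in YAML: its name, and indented under it one key for each argument. move_arm: Moves the arm, as the interface text tells. Its arguments: {"type":"object","properties":{"deltas":{"type":"array","items":{"type":"array","items":{"type":"number"}}},"claw":{"type":"number"},"squeeze":{"type":"number"}},"required":["deltas"]}

```bash
mkdir -p pics; ls
cat > h.py <<'E'
import numpy as np, cv2
from station import arm
from scipy.spatial.transform import Rotation as R
def camT(n,st=None):
    c=arm.calibration(n)
    if n!='wrist': return c,np.array(c['T'])
    st=st or arm.get_state(); T=np.eye(4)
    T[:3,:3]=R.from_euler('xyz',st['ee_rot']).as_matrix(); T[:3,3]=st['eef_pos']
    return c,T@np.array(c['mount'])
def ray(n,xy,st=None):
    c,T=camT(n,st); K=np.array(c['intrinsics']); k1=c['k1']
    p=cv2.undistortPoints(np.array([[xy]],float),K,np.array([k1,0,0,0,0.]))[0,0]
    d=T[:3,:3]@np.array([p[0],-p[1],-1]); return T[:3,3],d/np.linalg.norm(d)
def onz(n,xy,z,st=None):
    o,d=ray(n,xy,st); return o+d*(z-o[2])/d[2]
def tri(rs):
    A=np.zeros((3,3));b=np.zeros(3)
    for o,d in rs:
        P=np.eye(3)-np.outer(d,d);A+=P;b+=P@o
    x=np.linalg.solve(A,b); return x,[np.linalg.norm((np.eye(3)-np.outer(d,d))@(x-o)) for o,d in rs]
def proj(n,X,st=None):
    c,T=camT(n,st); p=np.linalg.inv(T)@np.append(X,1); u=np.array([p[0],-p[1]])/-p[2]
    u=u*(1+c['k1']*(u@u)); K=np.array(c['intrinsics']); return K[:2,:2]@u+K[:2,2]
def snap(n,f):
    im=arm.grab_frame(n); cv2.imwrite('pics/'+f,cv2.cvtColor(im,cv2.COLOR_RGB2BGR)); return im
E
python3 - <<'E'
from h import *
print(arm.get_state(), arm.tcp_to_grasp)
ims=[snap(n,n+'0.png') for n in('scene','side')]
for t in ['feeder','door_hinge','door_handle','door_lip','pan','pan_lip','casting1','tin','pen_cup','hammer','spray_bottle','bench_block','wood_block','dapping_block']:
  for n in ('scene','side'):
    print(t,n,[(np.round(r['xy']).astype(int).tolist(),round(r['score'],2)) for r in arm.spot_point(t,n)[:4]])
for n in('scene','side'): print(n,np.round(arm.calibration(n)['T'],3).tolist(),arm.calibration(n)['k1'])
E
```

```text
pics
{'t': 0.0, 'q': array([-9.73883379e-01,  3.59420198e-01,  1.10632088e-02, -3.53076623e-04,
       -1.22409760e+00, -2.88091118e-01]), 'qd': array([-0.00127835, -0.0006544 ,  0.00113836,  0.00104793,  0.00123493,
       -0.00037718]), 'joint_efforts': array([-2.50326171e-03, -5.82717633e+01,  2.93052560e+01,  6.99668258e+00,
        6.67315442e-03, -2.11327315e-04]), 'eef_pos': array([ 0.20509592, -0.64288995,  0.40370226]), 'ee_rot': array([ 3.13990842e+00, -1.52962491e-04, -2.83289094e+00]), 'force': array([-0.13595451, -0.18522455, -0.09187913]), 'moment': array([-0.03064844,  0.04340898, -0.00420853]), 'width': 0.087296772640141} 0.1593
feeder scene [([370, 279], 0.75), ([244, 321], 0.39)]
feeder side [([278, 247], 0.6)]
door_hinge scene []
door_hinge side []
door_handle scene [([339, 218], 0.67)]
door_handle side [([295, 221], 0.6)]
door_lip scene [([244, 316], 0.36), ([272, 322], 0.33)]
door_lip side [([288, 214], 0.57)]
pan scene [([225, 279], 0.98), ([248, 324], 0.73), ([234, 315], 0.28)]
pan side [([373, 218], 0.37)]
pan_lip scene [([270, 322], 0.72), ([402, 212], 0.63),
[... 236 characters left out ...]
ne [([410, 187], 0.69)]
pen_cup side [([172, 345], 0.72)]
hammer scene [([316, 166], 0.71)]
hammer side [([268, 407], 0.75)]
spray_bottle scene [([312, 361], 0.86)]
spray_bottle side [([343, 200], 0.61)]
bench_block scene [([282, 248], 0.7)]
bench_block side [([348, 290], 0.55)]
wood_block scene [([189, 358], 0.94)]
wood_block side []
dapping_block scene [([402, 209], 0.72)]
dapping_block side [([200, 312], 0.86)]
scene [[0.865, -0.344, 0.366, 1.118], [0.502, 0.605, -0.617, -1.136], [-0.01, 0.718, 0.696, 1.355], [0.0, 0.0, 0.0, 1.0]] 0.07312244460093913
side [[-0.73, 0.5, -0.467, -0.163], [-0.684, -0.523, 0.509, 0.683], [0.01, 0.691, 0.723, 1.163], [0.0, 0.0, 0.0, 1.0]] -0.040729155634457004
```

Run:
```python
import cv2
a=cv2.imread('pics/scene0.png');b=cv2.imread('pics/side0.png')
cv2.imwrite('pics/s1.png',cv2.resize(a[130:430,130:530],(800,600),interpolation=cv2.INTER_CUBIC))
cv2.imwrite('pics/s2.png',cv2.resize(b[130:430,130:530],(800,600),interpolation=cv2.INTER_CUBIC))
```

```text
(no output)
```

View pics/s1.png

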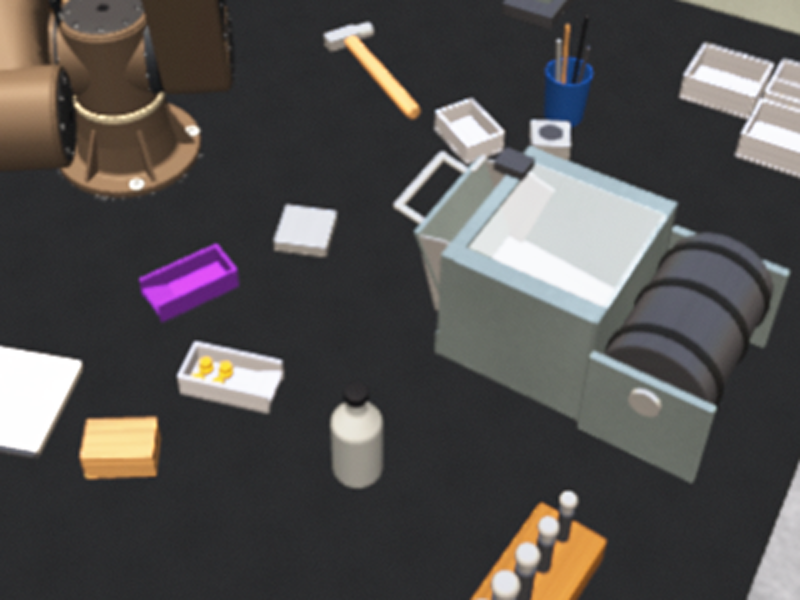

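View pics/s2.png

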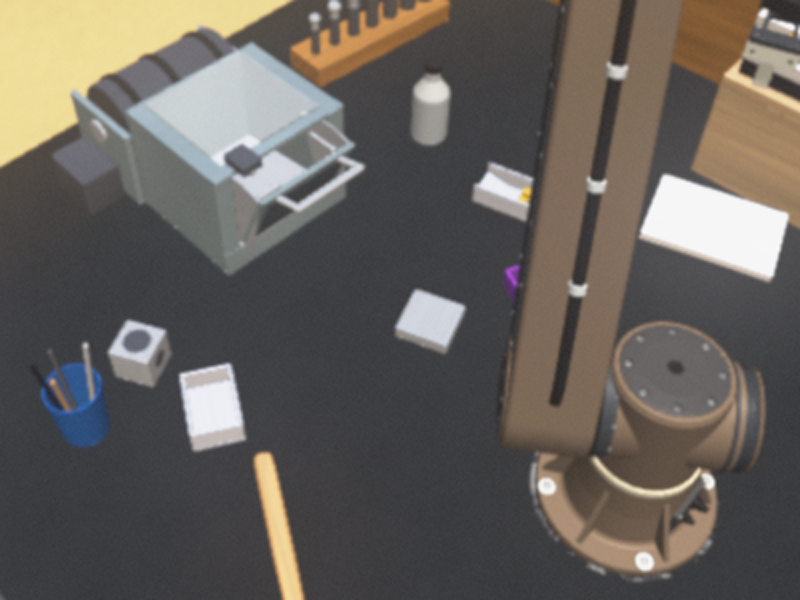

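The scene view shows the pan, white with brass castings, at about (245,318), its lip near (269,322). The look-alikes are the purple pan (224,278) and the white tin (365,195). By the description I choose the one with castings. The feed box's door is ajar, with its handle near (339,218).

Run:
```python
from h import *
f=lambda x,y:(x/2+130,y/2+130)
p=lambda *a:print(*[np.round(x,4) if not isinstance(x,str) else x for x in a])
for c in [(543,150),(676,204),(601,325),(445,252)]: p('boxtop scene',onz('scene',f(*c),.2))
for c in [(250,45),(343,103),(222,178),(132,110)]: p('boxtop side',onz('side',f(*c),.2))
for c in [(438,352),(580,415)]: p('boxbot scene',onz('scene',f(*c),0))
for c in [(230,272)]: p('boxbot side',onz('side',f(*c),0))
p('handleA(-y?)',*tri([ray('scene',f(397,205)),ray('side',f(360,168))]))
p('handleB',*tri([ray('scene',f(442,156)),ray('side',f(285,204))]))
p('lip',*tri([ray('scene',(270,322)),ray('side',(371,217))]))
p('lip z16',onz('scene',(270,322),.016),onz('side',(371,217),.016))
for c in [(191,344),(284,357),(270,411),(179,378)]: p('pan rim scene',onz('scene',f(*c),.036))
for n,t,xy,z in [('scene','purple',(224,270),.02),('scene','tin',(365,195),.02),('side','bench',(345,290),.022),('scene','bottle',(308,372),.0),('side','dapp',(200,307),.06),('scene','wood',(190,350),.045),('scene','rackNear',f(540,505),.03),('scene','rack top',f(568,495),.06)]: p(t,onz(n,xy,z))
```

```text
boxtop scene [0.6726 0.1131 0.2   ]
boxtop scene [0.8702 0.1002 0.2   ]
boxtop scene [ 0.8649 -0.1456  0.2   ]
boxtop scene [ 0.6447 -0.1301  0.2   ]
boxtop side [ 0.8567 -0.1369  0.2   ]
boxtop side [ 0.6437 -0.1367  0.2   ]
boxtop side [0.653 0.1   0.2  ]
boxtop side [0.8646 0.0973 0.2   ]
boxbot scene [ 0.6432 -0.1327  0.    ]
boxbot scene [ 0.8564 -0.134   0.    ]
boxbot side [0.6541 0.1086 0.    ]
handleA(-y?) [ 0.5394 -0.0656  0.1799] [0.0007 0.0007]
handleB [0.5543 0.0582 0.1828] [0.0103 0.0103]
lip [ 0.4925 -0.3093  0.029 ] [0.0035 0.0035]
lip z16 [ 0.4892 -0.2992  0.016 ] [ 0.4972 -0.3227  0.016 ]
pan rim scene [ 0.3553 -0.3143  0.036 ]
pan rim scene [ 0.4784 -0.2705  0.036 ]
pan rim scene [ 0.5113 -0.3551  0.036 ]
pan rim scene [ 0.3758 -0.3699  0.036 ]
purple [ 0.2714 -0.2085  0.02  ]
tin [0.4783 0.2944 0.02  ]
bench [ 0.3565 -0.0222  0.022 ]
bottle [ 0.6522 -0.3748  0.    ]
dapp [0.5904 0.3217 0.06  ]
wood [ 0.3747 -0.4918  0.045 ]
rackNear [ 0.8724 -0.3051  0.03  ]
rack top [ 0.9013 -0.2945  0.06  ]
```

>>> move_arm:
  deltas:
    - [18,30,4,0,0,0]
    - [18,30,4,0,0,0]
    - [18,30,4,0,0,0]
    - [18,30,4,0,0,0]
    - [18,30,4,0,0,0]

```text
t: 1.92
eef_pos: [0.2955, -0.4917, 0.4249]
ee_rot: [-3.141, 0.0, -2.833]
force: [1.7, -0.1, 0.1]
width: 0.0881
```

>>> move_arm:
  deltas:
    - [18,30,4,0,0,0]
    - [18,30,4,0,0,0]
    - [18,30,4,0,0,0]
    - [0,0,0,0,0,0]
    - [0,0,0,0,0,0]

```text
t: 2.33
eef_pos: [0.35, -0.4017, 0.4375]
ee_rot: [-3.14, 0.001, -2.829]
force: [-0.2, 0.2, -0.3]
width: 0.0875
```

Run:
```python
from h import *
s=arm.get_state(); im=snap('wrist','w1.png')
print(s['eef_pos'],s['ee_rot'],s['q'])
cv2.imwrite('pics/w1.png',cv2.cvtColor(im,cv2.COLOR_RGB2BGR))
for t in ['pan','pan_lip','casting1']:
    for r in arm.spot_point(t,'wrist')[:5]: print(t,np.round(r['xy']),round(r['score'],2),np.round(onz('wrist',r['xy'],{'pan':0,'pan_lip':.016,'casting1':.004}[t],s),4))
for r in arm.masks_of('pan','wrist')[:2]:
    m=r['pixels'].astype(np.uint8); c=max(cv2.findContours(m,0,2)[0],key=cv2.contourArea); b=cv2.boxPoints(cv2.minAreaRect(c)); print(r['score'],m.sum(),[np.round(onz('wrist',q,.036,s)[:2],4).tolist() for q in b],b.tolist())
```

```text
[ 0.35001942 -0.40169937  0.43748729] [-3.14039385e+00  1.12869119e-03 -2.82932488e+00] [-4.85775935e-01  1.02515621e-01 -2.49440573e-01  3.06565866e-05
 -1.21719385e+00 -7.72763886e-01]
pan [370. 291.] 0.97 [ 0.4242 -0.3202  0.    ]
pan [531. 188.] 0.78 [ 0.2731 -0.2056  0.    ]
pan_lip [494. 140.] 0.93 [ 0.2439 -0.2656  0.016 ]
pan_lip [362. 352.] 0.8 [ 0.4867 -0.3077  0.016 ]
casting1 [388. 253.] 0.9 [ 0.3784 -0.317   0.004 ]
casting1 [384. 282.] 0.77 [ 0.4087 -0.3106  0.004 ]
casting1 [359. 277.] 0.68 [ 0.4116 -0.3367  0.004 ]
casting1 [360. 255.] 0.63 [ 0.3886 -0.3436  0.004 ]
0.85 5694 [[0.4716, -0.3456], [0.3602, -0.3713], [0.3475, -0.3094], [0.4586, -0.2783]] [[333.5582275390625, 339.5183410644531], [345.63916015625, 228.10545349121094], [413.551513671875, 235.46945190429688], [401.4705810546875, 346.88232421875]]
0.59 10852 [[0.2711, -0.2927], [0.2123, -0.2597], [0.2705, -0.1359], [0.336, -0.1678]] [[462.79437255859375, 161.37818908691406], [524.8121948242188, 107.62947082519531], [617.7588500976562, 214.8756561279297], [555.7410278320312, 268.6243896484375]]
```

View pics/w1.png

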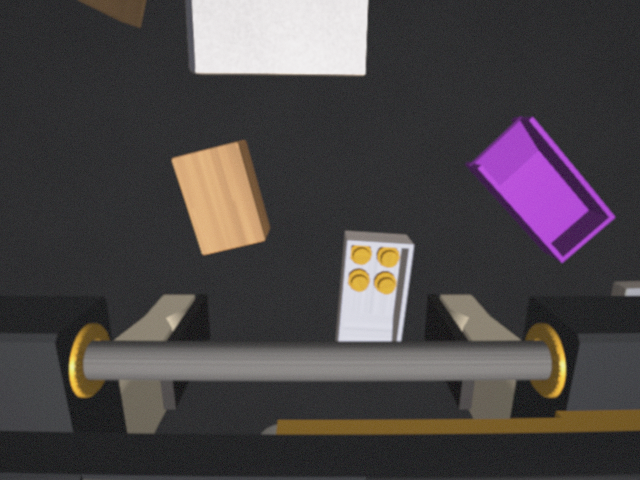

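The wrist view shows the real pan at (370,291), with four castings at (360–388, 253–283) and its open end toward the bottom of the image (+x). The purple look-alike is at upper right, (540,190). Next is a close look at the handle.

>>> move_arm:
  deltas:
    - [20,29,1,0,0,-6]
    - [20,29,1,0,0,-6]
    - [20,29,1,0,0,-6]
    - [20,29,1,0,0,0]
    - [20,29,1,0,0,0]

```text
t: 3.0
eef_pos: [0.4494, -0.2577, 0.4415]
ee_rot: [-3.142, -0.0, 3.133]
force: [1.2, -0.9, 0.0]
width: 0.0876
```

>>> move_arm:
  deltas:
    - [20,29,1,0,0,0]
    - [20,29,1,0,0,0]
    - [20,29,1,0,0,0]
    - [20,29,1,0,0,0]
    - [20,29,1,0,0,0]

```text
t: 3.42
eef_pos: [0.5499, -0.1125, 0.4465]
ee_rot: [-3.141, -0.0, 3.135]
force: [0.5, -0.4, -0.9]
width: 0.0878
```

>>> move_arm:
  deltas:
    - [20,29,0,0,0,0]
    - [20,29,0,0,0,0]
    - [20,29,0,0,0,0]
    - [0,0,0,0,0,0]
    - [0,0,0,0,0,0]

```text
t: 3.83
eef_pos: [0.6102, -0.0255, 0.4453]
ee_rot: [-3.141, -0.002, 3.137]
force: [-0.5, 0.2, -0.6]
width: 0.0877
```

Run:
```python
from h import *
s=arm.get_state(); im=snap('wrist','w2.png')
print(s['eef_pos'],s['ee_rot'],s['q'])
w=[(r['xy'],r['score']) for r in arm.spot_point('door_handle','wrist')[:3]]; print(w)
print([(r['xy'],r['score']) for r in arm.spot_point('door_lip','wrist')[:3]])
if w:
  print(tri([ray('wrist',w[0][0],s),ray('scene',(339,218)),ray('side',(295,221))]))
  print(onz('wrist',w[0][0],.18,s))
```

```text
[ 0.61021375 -0.025494    0.44526242] [-3.14105138e+00 -2.08649055e-03  3.13685767e+00] [ 2.77671812e-01  2.31544928e-01 -7.32615831e-02 -6.45402846e-05
 -1.26814449e+00 -1.85318325e+00]
[([351.8, 136.9], 0.67), ([336.8, 245.4], 0.5)]
[([351.2, 213.0], 0.8)]
(array([ 0.54207186, -0.00770475,  0.1894977 ]), [np.float64(0.0008073913885121125), np.float64(0.002336227166771604), np.float64(0.0019946290342334498)])
[ 0.54225246 -0.0061599   0.18      ]
```

View pics/w2.png

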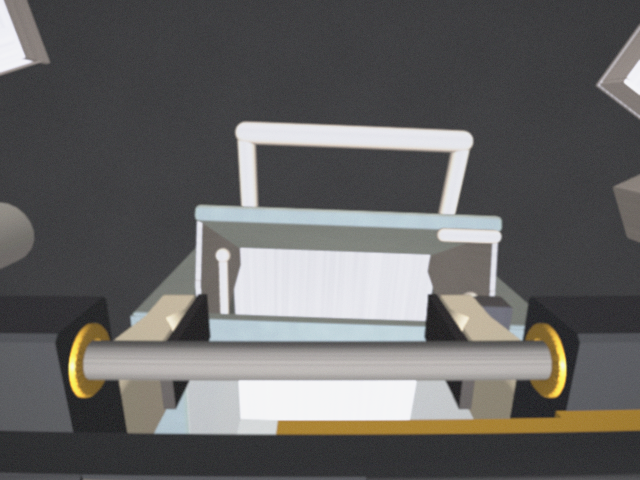

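The wrist view shows the bar handle from (242,131) to (468,141), centre about (355,136), so the box is yawed about -2.5°. The door lip is at row 213.

>>> move_arm:
  deltas:
    - [-4.9,1.4,0,0,0,6.3]
    - [-4.9,1.4,0,0,0,6.3]
    - [-4.9,1.4,0,0,0,6.3]
    - [-4.9,1.4,0,0,0,6.3]
    - [-4.9,1.4,0,0,0,6.3]
  claw: 165

```text
t: 4.4
eef_pos: [0.5838, -0.0205, 0.4471]
ee_rot: [-3.141, 0.001, -2.594]
force: [-0.1, -0.9, 0.5]
width: 0.0594
```

>>> move_arm:
  deltas:
    - [-4.9,1.4,0,0,0,6.3]
    - [-4.9,1.4,0,0,0,6.3]
    - [-4.9,1.4,0,0,0,6.3]
    - [-4.9,1.4,0,0,0,6.3]
    - [-4.9,1.4,0,0,0,6.3]

```text
t: 4.82
eef_pos: [0.5593, -0.0135, 0.4471]
ee_rot: [-3.141, 0.0, -2.044]
force: [-0.6, 0.0, -1.3]
width: 0.0321
```

>>> move_arm:
  deltas:
    - [-4.9,1.4,0,0,0,6.3]
    - [-4.9,1.4,0,0,0,6.3]
    - [-4.9,1.4,0,0,0,6.3]
    - [-4.9,1.4,0,0,0,5.9]
    - [0,0,0,0,0,0]

```text
t: 5.23
eef_pos: [0.5393, -0.0077, 0.4473]
ee_rot: [-3.141, 0.0, -1.612]
force: [0.9, 0.7, 0.4]
width: 0.0308
```

Run:
```python
from h import *
s=arm.get_state(); print(s['eef_pos'],s['ee_rot'],s['width'])
a=snap('scene','a.png');b=snap('side','b.png')
Z=R.from_euler('xyz',s['ee_rot']).as_matrix()[:,2]
g=np.array(s['eef_pos'])+Z*.178
for n,im in(('scene',a),('side',b)): print(n,proj(n,g),proj(n,g-[0,0,.075]))
c=np.hstack([cv2.resize(im[y-60:y+60,x-70:x+70],(400,343),interpolation=2) for im,(x,y) in((a,(340,215)),(b,(300,215)))])
cv2.imwrite('pics/c3.png',cv2.cvtColor(c,cv2.COLOR_RGB2BGR))
for n in('scene','side'): print([(r['xy'],r['score']) for r in arm.spot_point('door_handle',n)[:2]])
```

```text
[ 0.53933134 -0.00770968  0.44728813] [-3.14074158e+00  4.93293574e-04 -1.61153951e+00] 0.030845082954825038
scene [339.61340149 195.40793103] [339.00002587 216.05274605]
side [295.77604983 201.01520421] [296.2202243  220.57888803]
[]
[]
```

View pics/c3.png

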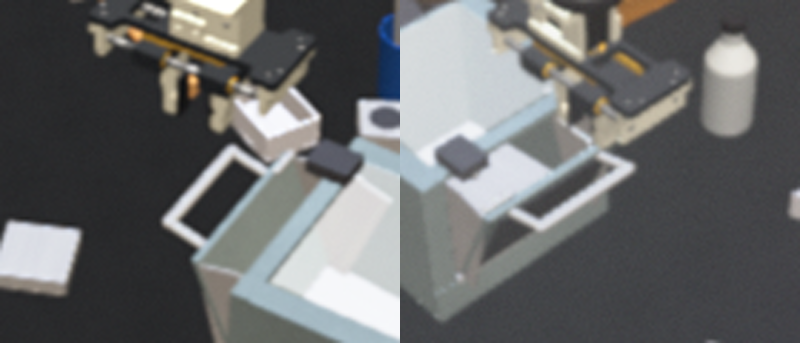

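>>> move_arm:
  deltas:
    - [0,0,-20,0,0,0]
    - [0,0,-20,0,0,0]
    - [0,0,-15,0,0,0]
    - [0,0,-10,0,0,0]
    - [0,0,-5,0,0,0]

```text
t: 5.85
eef_pos: [0.5404, -0.0067, 0.3752]
ee_rot: [3.14, -0.001, -1.616]
force: [-0.7, 0.0, 0.6]
width: 0.0307
```

>>> move_arm:
  deltas:
    - [0,0,-6,0,0,0]
    - [0,0,-6,0,0,0]
    - [0,0,-6,0,0,0]
    - [0,0,-6,0,0,0]
    - [0,0,0,0,0,0]

```text
t: 6.27
eef_pos: [0.5402, -0.0065, 0.3516]
ee_rot: [3.14, -0.0, -1.615]
force: [0.5, -0.4, 0.2]
width: 0.0309
```

>>> move_arm:
  deltas:
    - [0,0,0,0,0,0]
    - [0,0,0,0,0,0]
    - [0,0,0,0,0,0]
    - [0,0,0,0,0,0]
    - [0,0,0,0,0,0]
  claw: 255
  squeeze: 15

```text
t: 6.68
eef_pos: [0.5411, -0.0063, 0.3531]
ee_rot: [-3.14, 0.0, -1.614]
force: [3.4, -0.2, -2.9]
width: 0.0113
```

>>> move_arm:
  deltas:
    - [0,0,0,0,0,0]
    - [0,0,0,0,0,0]
    - [0,0,0,0,0,0]
    - [0,0,0,0,0,0]
    - [0,0,0,0,0,0]
  squeeze: 50

```text
t: 7.1
eef_pos: [0.5408, -0.0063, 0.3527]
ee_rot: [-3.141, 0.0, -1.614]
force: [5.4, -0.2, -3.0]
width: 0.011
```

>>> move_arm:
  deltas:
    - [-3.4,0.1,-2.8,0,0,0]
    - [-3.4,0.1,-2.8,0,0,0]
    - [-3.4,0.1,-2.8,0,0,0]
    - [-3.4,0.1,-2.8,0,0,0]
    - [-3.4,0.1,-2.8,0,0,0]

```text
t: 7.52
eef_pos: [0.5249, -0.0057, 0.3393]
ee_rot: [-3.137, 0.001, -1.614]
force: [11.8, -1.7, -6.2]
width: 0.0103
```

>>> move_arm:
  deltas:
    - [-3.4,0.1,-3.6,0,0,0]
    - [-3.4,0.1,-3.6,0,0,0]
    - [-3.4,0.1,-3.6,0,0,0]
    - [-3.4,0.1,-3.7,0,0,0]
    - [-3.3,0.1,-3.8,0,0,0]

```text
t: 7.93
eef_pos: [0.5087, -0.005, 0.3215]
ee_rot: [-3.134, 0.001, -1.614]
force: [13.5, -2.3, -7.2]
width: 0.0104
```

>>> move_arm:
  deltas:
    - [-1.9,0.1,-2.6,0,0,0]
    - [-1.9,0.1,-2.6,0,0,0]
    - [-1.9,0.1,-2.7,0,0,0]
    - [-1.9,0.1,-2.7,0,0,0]
    - [-1.9,0.1,-2.8,0,0,0]

```text
t: 8.35
eef_pos: [0.4998, -0.0046, 0.3085]
ee_rot: [-3.133, 0.001, -1.613]
force: [15.1, -3.8, -4.7]
width: 0.0103
```

>>> move_arm:
  deltas:
    - [-1.7,0,-2.8,0,0,0]
    - [-1.7,0,-2.8,0,0,0]
    - [-1.6,0,-2.9,0,0,0]
    - [-1.6,0,-2.9,0,0,0]
    - [-1.5,0,-2.9,0,0,0]

```text
t: 8.77
eef_pos: [0.4937, -0.0042, 0.2986]
ee_rot: [-3.127, 0.001, -1.611]
force: [0.4, -1.0, 51.3]
width: 0.0105
```

>>> move_arm:
  deltas:
    - [-0.7,0,-1.5,0,0,0]
    - [-0.7,0,-1.5,0,0,0]
    - [-0.7,0,-1.5,0,0,0]
    - [0,0,0,0,0,0]
    - [0,0,0,0,0,0]

```text
t: 9.18
eef_pos: [0.4927, -0.0042, 0.2983]
ee_rot: [-3.122, 0.002, -1.609]
force: [-4.5, -3.0, 64.0]
width: 0.0104
```

>>> move_arm:
  deltas:
    - [1,0,2,0,0,0]
    - [1,0,2,0,0,0]
    - [0,0,2,0,0,0]
    - [0,0,2,0,0,0]
    - [0,0,1,0,0,0]
  squeeze: 10

```text
t: 9.6
eef_pos: [0.492, -0.0041, 0.2985]
ee_rot: [-3.132, 0.003, -1.614]
force: [20.2, -0.5, -16.0]
width: 0.0172
```

>>> move_arm:
  deltas:
    - [0,0,0,0,0,0]
    - [0,0,0,0,0,0]
    - [0,0,0,0,0,0]
    - [0,0,0,0,0,0]
    - [0,0,0,0,0,0]
  claw: 180

```text
t: 10.02
eef_pos: [0.4891, -0.0047, 0.2975]
ee_rot: [-3.141, 0.001, -1.614]
force: [3.7, 2.5, 1.3]
width: 0.0256
```

Run:
```python
from h import *
s=arm.get_state(); print(s['eef_pos'],s['ee_rot'],s['width'],s['force'],s['moment'])
a=snap('scene','a4.png');b=snap('side','b4.png')
c=np.hstack([cv2.resize(im[y-60:y+60,x-70:x+70],(400,343),interpolation=2) for im,(x,y) in((a,(330,225)),(b,(305,215)))])
cv2.imwrite('pics/c4.png',cv2.cvtColor(c,cv2.COLOR_RGB2BGR))
```

```text
[ 0.48909608 -0.0046888   0.29752784] [-3.14059901e+00  5.21770616e-04 -1.61420918e+00] 0.025641940122023102 [3.71971535 2.5306505  1.25713308] [ 1.11551697 -1.31543112 -0.01922332]
```

View pics/c4.png

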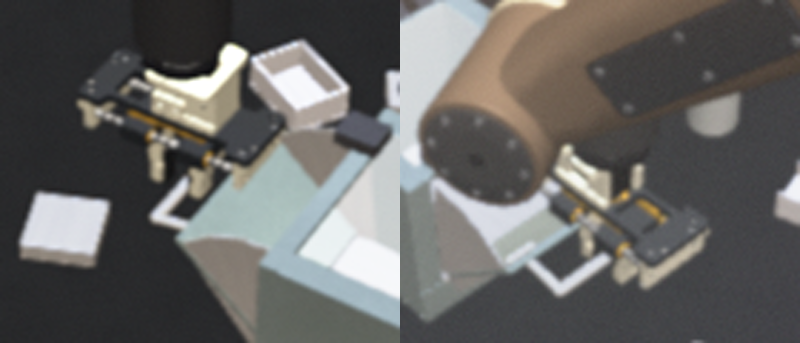

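>>> move_arm:
  deltas:
    - [0,0,5,0,0,0]
    - [0,0,8,0,0,0]
    - [0,0,20,0,0,0]
    - [0,0,30,0,0,0]
    - [0,0,30,0,0,0]

```text
t: 10.53
eef_pos: [0.4874, -0.0057, 0.39]
ee_rot: [3.136, -0.002, -1.615]
force: [-0.1, 0.3, -0.6]
width: 0.0261
```

>>> move_arm:
  deltas:
    - [0,-25,10,0,0,-6.2]
    - [0,-25,10,0,0,-6.2]
    - [0,-25,0,0,0,-6.2]
    - [0,-25,0,0,0,-6.2]
    - [0,-25,0,0,0,-6.2]
  claw: 0

```text
t: 10.95
eef_pos: [0.4874, -0.1313, 0.4099]
ee_rot: [3.139, -0.002, -2.161]
force: [0.8, 0.1, -0.1]
width: 0.0535
```

>>> move_arm:
  deltas:
    - [0,-25,0,0,0,-6.2]
    - [0,-25,0,0,0,-6.2]
    - [0,-25,0,0,0,-6.2]
    - [0,-25,0,0,0,-6.2]
    - [0,-25,0,0,0,-6.2]

```text
t: 11.37
eef_pos: [0.4874, -0.2562, 0.4096]
ee_rot: [3.139, -0.003, -2.703]
force: [0.0, -0.7, 0.7]
width: 0.0852
```

>>> move_arm:
  deltas:
    - [0,-25,0,0,0,-6.2]
    - [0,-25,0,0,0,-6.2]
    - [0,-10,0,0,0,0]
    - [0,0,0,0,0,0]
    - [0,0,0,0,0,0]

```text
t: 11.78
eef_pos: [0.488, -0.315, 0.4094]
ee_rot: [3.14, -0.002, -2.912]
force: [0.5, 0.4, -0.3]
width: 0.0877
```

Run:
```python
from h import *
s=arm.get_state(); im=snap('wrist','w5.png'); a=snap('scene','a5.png'); snap('side','b5.png')
print(s['eef_pos'],s['ee_rot'],s['width'])
for t in ['pan','pan_lip','casting1']:
    for r in arm.spot_point(t,'wrist')[:4]: print(t,np.round(r['xy']),round(r['score'],2),np.round(onz('wrist',r['xy'],{'pan':0,'pan_lip':.016,'casting1':.004}[t],s),4))
for t in('door_handle','door_lip'):
  q=[(n,r['xy'],round(r['score'],2)) for n in('scene','side') for r in arm.spot_point(t,n)[:1]]; print(t,q)
  if len(q)==2: print(tri([ray(n,x) for n,x,_ in q]))
c=cv2.resize(a[150:300,250:450],(800,600),interpolation=2)
c=np.hstack([cv2.resize(im,(480,360)),cv2.resize(a[170:290,290:397],(320,360),interpolation=2)])
cv2.imwrite('pics/c5.png',cv2.cvtColor(c,cv2.COLOR_RGB2BGR))
```

```text
[ 0.48804508 -0.31504077  0.409407  ] [ 3.13999159e+00 -2.19803925e-03 -2.91246372e+00] 0.08766621256828784
pan [306. 118.] 0.62 [ 0.4127 -0.342   0.    ]
pan [326. 141.] 0.56 [ 0.4276 -0.32    0.    ]
pan_lip [323. 210.] 0.77 [ 0.4855 -0.3093  0.016 ]
casting1 [341. 121.] 0.9 [ 0.4085 -0.3117  0.004 ]
casting1 [308. 120.] 0.76 [ 0.4144 -0.3397  0.004 ]
casting1 [342.  88.] 0.75 [ 0.3817 -0.3172  0.004 ]
casting1 [308.  88.] 0.7 [ 0.3884 -0.3459  0.004 ]
door_handle [('scene', [325.0, 227.5], 0.86), ('side', [307.5, 245.6], 0.7)]
(array([ 0.49320604, -0.00468916,  0.12634253]), [np.float64(0.0006723167680022793), np.float64(0.0006723167680023496)])
door_lip [('scene', [340.4, 229.6], 0.97), ('side', [296.6, 232.0], 0.82)]
(array([ 0.54332489, -0.00882341,  0.14465613]), [np.float64(0.002247707880248322), np.float64(0.0022477078802485137)])
```

View pics/c5.png

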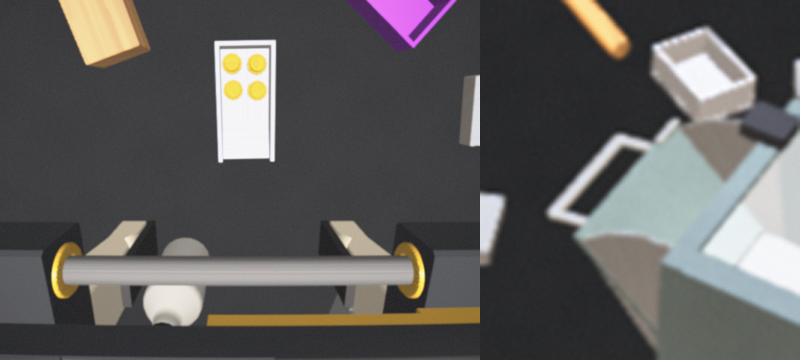

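The wrist crop shows the pan axis-aligned with the gripper, with four castings. The scene crop shows the door fully down: handle and lip both match 0.85 rad.

>>> move_arm:
  deltas:
    - [-26.5,-4.5,-28.5,1.4,-6.1,0]
    - [-26.5,-4.5,-28.5,1.4,-6.1,0]
    - [-26.5,-4.5,-28.5,1.4,-6.1,0]
    - [-26.5,-4.5,-28.5,1.4,-6.1,0]
    - [-26.5,-4.5,-28.5,0,0,0]

```text
t: 12.7
eef_pos: [0.3587, -0.3367, 0.2714]
ee_rot: [-3.139, 0.431, -2.912]
force: [-0.0, -1.2, -0.2]
width: 0.0872
```

>>> move_arm:
  deltas:
    - [0,0,-20,0,0,0]
    - [0,0,-20,0,0,0]
    - [0,0,-10,0,0,0]
    - [0,0,0,0,0,0]
    - [0,0,0,0,0,0]

```text
t: 13.12
eef_pos: [0.3602, -0.3371, 0.2213]
ee_rot: [3.14, 0.422, -2.912]
force: [0.7, -0.1, 0.8]
width: 0.0876
```

Run:
```python
from h import *
s=arm.get_state(); M=R.from_euler('xyz',s['ee_rot']).as_matrix(); print(s['eef_pos'],s['ee_rot'],'z',M[:,2],'y',M[:,1])
g=s['eef_pos']+M[:,2]*arm.tcp_to_grasp; print('grasp',g,'to go',np.array([.421,-.3225,.022])-g)
```

```text
[ 0.36016992 -0.33712992  0.22125724] [ 3.14019038  0.42181541 -2.91218535] z [ 0.39837195  0.09446713 -0.91234629] y [-0.22795925  0.97366983  0.00127936]
grasp [ 0.42363057 -0.32208131  0.07592048] to go [-0.00263057 -0.00041869 -0.05392048]
```

>>> move_arm:
  deltas:
    - [-0.5,0,-12,0,0,0]
    - [-0.5,0,-12,0,0,0]
    - [-0.5,0,-12,0,0,0]
    - [-0.5,0,-9,0,0,0]
    - [-0.5,0,-4,0,0,0]

```text
t: 13.53
eef_pos: [0.3577, -0.3369, 0.1721]
ee_rot: [3.141, 0.423, -2.912]
force: [0.3, 0.0, -0.2]
width: 0.0879
```

>>> move_arm:
  deltas:
    - [0,0,0,0,0,0]
    - [0,0,0,0,0,0]
    - [0,0,0,0,0,0]
    - [0,0,0,0,0,0]
    - [0,0,0,0,0,0]
  claw: 255
  squeeze: 10

```text
t: 13.95
eef_pos: [0.3575, -0.337, 0.1728]
ee_rot: [3.141, 0.423, -2.912]
force: [-0.4, -0.5, 2.5]
width: 0.0617
```

>>> move_arm:
  deltas:
    - [0,0,0,0,0,0]
    - [0,0,0,0,0,0]
    - [0,0,0,0,0,0]
    - [0,0,0,0,0,0]
    - [0,0,0,0,0,0]
  squeeze: 35

```text
t: 14.37
eef_pos: [0.3575, -0.337, 0.1728]
ee_rot: [3.141, 0.423, -2.912]
force: [-0.4, 2.3, 6.1]
width: 0.0617
```

>>> move_arm:
  deltas:
    - [0,0,4,0,0,0]
    - [0,0,6,0,0,0]
    - [0,0,10,0,0,0]
    - [0,0,10,0,0,0]
    - [0,0,0,0,0,0]

```text
t: 14.78
eef_pos: [0.3576, -0.3372, 0.204]
ee_rot: [-3.14, 0.424, -2.911]
force: [0.3, -0.5, -5.0]
width: 0.0618
```

Run:
```python
from h import *
s=arm.get_state(); print(s)
a=snap('scene','a6.png'); w=snap('wrist','w6.png')
c=np.hstack([cv2.resize(w,(480,360)),cv2.resize(a[260:380,190:297],(320,360),interpolation=2)])
cv2.imwrite('pics/c6.png',cv2.cvtColor(c,cv2.COLOR_RGB2BGR))
```

```text
{'t': 14.7833, 'q': array([-0.53986852,  0.2616817 , -0.49985222, -0.55987067, -0.56760432,
       -0.36053501]), 'qd': array([-0.00452737,  0.02200803, -0.00458784, -0.03801102,  0.02880368,
        0.04923153]), 'joint_efforts': array([ -0.05458048, -43.89059186,  21.41289532,   4.20954287,
         0.22738173,  -0.43389687]), 'eef_pos': array([ 0.35759585, -0.33720135,  0.20404275]), 'ee_rot': array([-3.14034047,  0.42379501, -2.91096602]), 'force': array([ 0.26270096, -0.51521994, -4.99903087]), 'moment': array([-0.516211  ,  1.90064043, -0.06525198]), 'width': 0.06175385879750112}
```

View pics/c6.png

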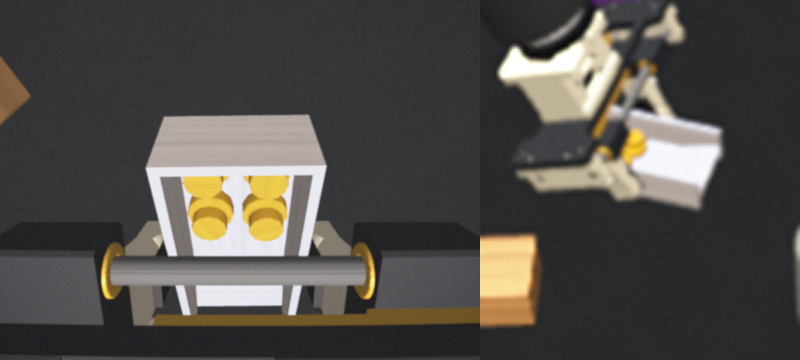

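The pan is gripped and lifted level, with all four castings aboard. Carrying it to the mouth.

>>> move_arm:
  deltas:
    - [0,5,14,0,0,0]
    - [4,12,20,0,0,0]
    - [8,20,22,0,0,-1]
    - [10,25,22,0,0,-1.5]
    - [11,28,22,0,0,-2]

```text
t: 15.3
eef_pos: [0.3892, -0.2496, 0.3003]
ee_rot: [3.14, 0.422, -2.99]
force: [0.7, 0.8, -5.2]
width: 0.0617
```

>>> move_arm:
  deltas:
    - [12,30,20,0,0,-2]
    - [12,30,20,0,0,-2]
    - [12,30,20,0,0,-2]
    - [12,30,20,0,0,-2]
    - [12,30,20,0,0,-2]

```text
t: 15.72
eef_pos: [0.4412, -0.1178, 0.3871]
ee_rot: [3.14, 0.417, 3.14]
force: [0.9, -0.7, -5.2]
width: 0.0617
```

>>> move_arm:
  deltas:
    - [12,30,15,0,0,-1]
    - [12,28,10,0,0,0]
    - [10,20,6,0,0,0]
    - [8,12,4,0,0,0]
    - [2,3,4,0,0,0]

```text
t: 16.13
eef_pos: [0.4867, -0.024, 0.4259]
ee_rot: [3.141, 0.417, 3.128]
force: [-0.6, 1.1, -4.7]
width: 0.0618
```

```bash
cat > plan.py <<'E'
from h import *
s=arm.get_state(); M=R.from_euler('xyz',s['ee_rot']).as_matrix()
g=s['eef_pos']+M[:,2]*.1593
print(s['eef_pos'],np.round(s['ee_rot'],3),s['width'],'G',np.round(g,4),'q',np.round(s['q'],2))
y=np.deg2rad(-2.5)
def tgt(a,lip):  # pan pitch a deg, lip world
    P=R.from_euler('zy',[y,np.deg2rad(a)]).as_matrix() if 0 else R.from_euler('z',y).as_matrix()@R.from_euler('y',np.deg2rad(a)).as_matrix()
    G=np.array(lip)-P@[.064,0,-.012]
    zt=P@np.array([np.sin(.423),0,-np.cos(.423)])
    return G-.1593*zt
for a,l in[(20,(.59,-.008,.215)),(40,(.60,-.008,.185)),(60,(.602,-.008,.172)),(75,(.602,-.008,.172))]:
    print(a,np.round((tgt(a,l)-s['eef_pos'])*1000,1))
E
python3 plan.py
```

```text
[ 0.48671251 -0.02404336  0.42587125] [3.141 0.417 3.128] 0.061839681533173034 G [ 0.5513 -0.0248  0.2802] q [ 0.42 -0.11 -0.63  0.27 -0.68 -2.18]
20 [ 35.5  19.  -18.8]
40 [115.2  16.  -37.2]
60 [186.7  12.9 -63.2]
75 [233.6  10.9 -88.2]
```

>>> move_arm:
  deltas:
    - [7.1,3.8,-3.8,0.2,4,-0.4]
    - [7.1,3.8,-3.8,0.2,4,-0.4]
    - [7.1,3.8,-3.8,0.2,4,-0.3]
    - [7.1,3.8,-3.8,0.2,4,-0.3]
    - [7.1,3.8,-3.8,0.2,4,-0.3]

```text
t: 16.55
eef_pos: [0.5215, -0.0069, 0.4067]
ee_rot: [3.133, 0.065, 3.094]
force: [0.3, 0.1, -4.6]
width: 0.0621
```

>>> move_arm:
  deltas:
    - [16,-0.6,-3.7,0.2,4,0]
    - [16,-0.6,-3.7,0.2,4,0]
    - [16,-0.6,-3.7,0.2,4,0]
    - [16,-0.6,-3.7,0.2,4,0]
    - [16,-0.6,-3.7,0.2,4,0]

```text
t: 16.97
eef_pos: [0.6024, -0.0103, 0.388]
ee_rot: [3.132, -0.284, 3.094]
force: [0.4, 0.1, -4.7]
width: 0.0617
```

```bash
python3 plan.py
```

```text
[ 0.60243185 -0.01032028  0.38797439] [ 3.132 -0.284  3.094] 0.061739771574938096 G [ 0.5579 -0.0067  0.2351] q [ 0.27  0.35 -0.02 -0.1  -1.47 -1.87]
20 [-80.2   5.3  19.1]
40 [-0.5  2.2  0.7]
60 [ 71.   -0.8 -25.3]
75 [117.9  -2.8 -50.3]
```

>>> move_arm:
  deltas:
    - [14.2,0,-5,0.2,4,0]
    - [14.2,0,-5,0.2,4,0]
    - [14.2,0,-5,0.2,4,0]
    - [14.2,0,-5,0.2,4,0]
    - [14.2,0,-5,0.2,4,0]

```text
t: 17.38
eef_pos: [0.6736, -0.0105, 0.3628]
ee_rot: [3.131, -0.633, 3.095]
force: [1.1, -0.2, -3.1]
width: 0.062
```

>>> move_arm:
  deltas:
    - [0,0,0,0,0,0]
    - [0,0,0,0,0,0]
    - [0,0,0,0,0,0]
    - [0,0,0,0,0,0]
    - [0,0,0,0,0,0]

```text
t: 17.8
eef_pos: [0.6721, -0.01, 0.3654]
ee_rot: [3.132, -0.627, 3.095]
force: [0.2, -0.6, -2.6]
width: 0.0616
```

```bash
python3 plan.py
python3 - <<'E'
from h import *
print(arm.get_state()['force'])
snap('scene','a7.png');snap('side','b7.png');w=snap('wrist','w7.png')
for n in('wrist','scene','side'): print(n,[(np.round(r['xy']),round(r['score'],2)) for r in arm.spot_point('casting1',n)[:5]])
a=cv2.imread('pics/a7.png'); b=cv2.imread('pics/b7.png')
c=np.hstack([cv2.resize(cv2.imread('pics/w7.png'),(400,300)),cv2.resize(a[150:270,290:450],(400,300),interpolation=2)])
cv2.imwrite('pics/c7.png',c)
E
```

```text
[ 0.67209503 -0.01002172  0.36539273] [ 3.132 -0.627  3.095] 0.061624243841501634 G [ 0.5788 -0.0041  0.2364] q [ 0.22  0.59  0.28 -0.17 -1.87 -1.84]
20 [-149.8    5.    41.6]
40 [-70.1   1.9  23.2]
60 [ 1.3 -1.1 -2.7]
75 [ 48.2  -3.1 -27.7]
[ 0.22593415 -0.62680031 -2.57809818]
wrist []
scene []
side []
```

View pics/c7.png

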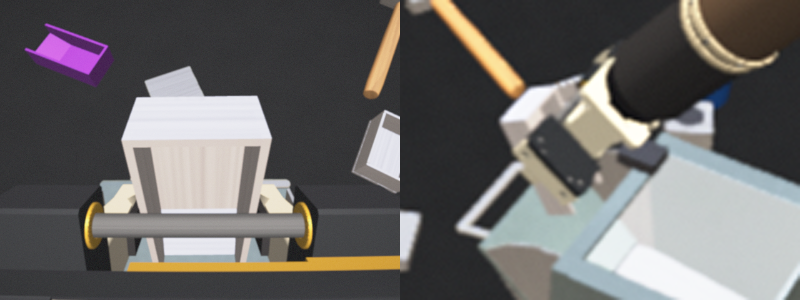

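The pan looks empty in the wrist view and its weight has dropped by about 2 N. I'll tip slightly further to make sure.

>>> move_arm:
  deltas:
    - [8,-0.4,-4,0.1,2.5,0]
    - [8,-0.4,-4,0.1,2.5,0]
    - [8,-0.4,-4,0.1,2.5,0]
    - [8,-0.4,-4,0.1,2.5,0]
    - [0,0,0,0,0,0]

```text
t: 18.52
eef_pos: [0.7055, -0.0116, 0.3452]
ee_rot: [3.135, -0.81, 3.093]
force: [-1.8, -0.0, -4.8]
width: 0.0616
```

>>> move_arm:
  deltas:
    - [0,0,0,0,0,0]
    - [0,0,0,0,0,0]
    - [0,0,0,0,0,0]
    - [0,0,0,0,0,0]
    - [0,0,0,0,0,0]

```text
t: 18.93
eef_pos: [0.7043, -0.0115, 0.349]
ee_rot: [3.134, -0.803, 3.094]
force: [-0.1, 0.8, -1.9]
width: 0.0617
```

>>> move_arm:
  deltas:
    - [-8,0.4,8,-0.1,-2.5,0]
    - [-14,0.4,10,-0.2,-5,0]
    - [-14,0.4,10,-0.2,-6,0]
    - [-16,0.4,10,-0.2,-6,0]
    - [-16,0.4,10,-0.2,-6,0]

```text
t: 19.35
eef_pos: [0.6359, -0.0096, 0.3968]
ee_rot: [3.128, -0.353, 3.097]
force: [0.8, 2.2, -2.4]
width: 0.0616
```

>>> move_arm:
  deltas:
    - [-18,0,10,-0.2,-6,0]
    - [-18,0,10,-0.2,-6,0]
    - [-18,0,5,-0.2,-6,0]
    - [-18,0,5,-0.2,-6,0]
    - [-18,0,0,-0.2,-6,0]

```text
t: 19.77
eef_pos: [0.5453, -0.0097, 0.428]
ee_rot: [3.121, 0.172, 3.098]
force: [0.1, 0.3, -2.2]
width: 0.0619
```

```bash
python3 plan.py
python3 - <<'E'
from h import *
f=[]
for n in ['scene','side','wrist']: snap(n,n+'8.png'); f.append(arm.get_state()['force'])
print(np.round(f,1))
for n in('wrist','scene','side'): print(n,[(np.round(r['xy']),round(r['score'],2)) for r in arm.spot_point('casting1',n)[:5]])
a=cv2.imread('pics/scene8.png'); b=cv2.imread('pics/side8.png')
c=np.hstack([cv2.resize(cv2.imread('pics/wrist8.png'),(400,300)),cv2.resize(a[150:270,290:450],(400,300),interpolation=2)])
cv2.imwrite('pics/c8.png',c)
E
```

```text
[ 0.54530984 -0.00973709  0.42801547] [3.121 0.172 3.098] 0.06185525916766492 G [ 0.5727 -0.0076  0.2711] q [ 0.36  0.07 -0.34  0.06 -1.   -2.  ]
20 [-23.    4.7 -21. ]
40 [ 56.7   1.7 -39.4]
60 [128.1  -1.4 -65.3]
75 [175.   -3.4 -90.3]
[[-7.6  0.9 -6.6]
 [-1.6 -0.5 -2.2]
 [-0.4 -0.  -2.8]]
wrist []
scene [(array([402., 211.]), 0.49), (array([340., 229.]), 0.44), (array([310., 366.]), 0.25)]
side []
```

View pics/c8.png

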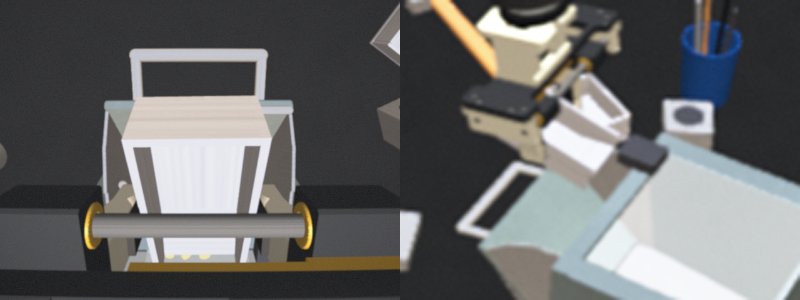

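The pan is empty: no brass in it, and its weight is down to about 2.3 N. Some brass shows beyond its lip, at the box throat, to be checked once the pan is away. Returning the pan to its spot.

>>> move_arm:
  deltas:
    - [-8,-10,0,-0.1,-2.9,0]
    - [-12,-20,0,-0.1,-2.9,0]
    - [-12,-24,0,-0.1,-2.9,0]
    - [-12,-24,0,-0.1,-2.9,0]
    - [-12,-24,0,-0.1,-2.8,0]

```text
t: 20.48
eef_pos: [0.4912, -0.1124, 0.4257]
ee_rot: [3.121, 0.417, 3.097]
force: [0.7, -0.9, -4.3]
width: 0.062
```

>>> move_arm:
  deltas:
    - [-13,-24,-12,0,0,1.6]
    - [-13,-24,-14,0,0,1.6]
    - [-13,-24,-16,0,0,1.6]
    - [-13,-24,-16,0,0,1.6]
    - [-13,-24,-16,0,0,1.6]

```text
t: 20.9
eef_pos: [0.426, -0.2327, 0.3514]
ee_rot: [3.119, 0.416, -3.046]
force: [-0.6, -0.7, -3.2]
width: 0.062
```

>>> move_arm:
  deltas:
    - [-13,-24,-16,0,0,1.6]
    - [-13,-24,-16,0,0,1.6]
    - [-13,-24,-16,0,0,1.6]
    - [-12,-20,-16,0,0,1.6]
    - [-8,-10,-10,0,0,1.3]

```text
t: 21.32
eef_pos: [0.3667, -0.3363, 0.276]
ee_rot: [3.118, 0.415, -2.913]
force: [0.4, 0.0, -2.2]
width: 0.0618
```

Run:
```python
from h import *
s=arm.get_state(); print(s['eef_pos'],s['ee_rot'],s['width'])
t=R.from_euler('xyz',[3.141,.423,-2.912]); print(np.round((np.array([.3575,-.337,.1735])-s['eef_pos'])*1000,1), (t*R.from_euler('xyz',s['ee_rot']).inv()).as_rotvec(degrees=True))
```

```text
[ 0.36668945 -0.33631158  0.27597599] [ 3.11783154  0.414513   -2.91338543] 0.06176372195277452
[  -9.2   -0.7 -102.5] [-1.07079389 -0.74874667 -0.46040187]
```

>>> move_arm:
  deltas:
    - [-3,0,-20,-0.5,-0.4,-0.2]
    - [-3,-0.7,-22,-0.5,-0.4,-0.2]
    - [-3,0,-22,0,0,0]
    - [0,0,-18,0,0,0]
    - [0,0,-12,0,0,0]

```text
t: 21.73
eef_pos: [0.3581, -0.335, 0.1814]
ee_rot: [3.139, 0.424, -2.912]
force: [0.6, 0.2, -2.5]
width: 0.0618
```

>>> move_arm:
  deltas:
    - [0,0,-3,0,0,0]
    - [0,0,-2,0,0,0]
    - [0,0,-1,0,0,0]
    - [0,0,0,0,0,0]
    - [0,0,0,0,0,0]

```text
t: 22.15
eef_pos: [0.3581, -0.3345, 0.1787]
ee_rot: [-3.14, 0.427, -2.91]
force: [-0.4, 0.0, -2.0]
width: 0.062
```

>>> move_arm:
  deltas:
    - [0,0,-1,0,0,0]
    - [0,0,-1,0,0,0]
    - [0,0,-1,0,0,0]
    - [0,0,0,0,0,0]
    - [0,0,0,0,0,0]

```text
t: 22.57
eef_pos: [0.3577, -0.3342, 0.1751]
ee_rot: [-3.141, 0.426, -2.911]
force: [0.6, 0.3, -2.6]
width: 0.0618
```

>>> move_arm:
  deltas:
    - [0,0,-1,0,0,0]
    - [0,0,-1,0,0,0]
    - [0,0,-1,0,0,0]
    - [0,0,0,0,0,0]
    - [0,0,0,0,0,0]

```text
t: 22.98
eef_pos: [0.3577, -0.3343, 0.1726]
ee_rot: [-3.141, 0.427, -2.91]
force: [-2.9, 1.4, 6.6]
width: 0.0619
```

Contact. Release gently, then back off straight up along the tool axis.

>>> move_arm:
  deltas:
    - [0,0,0,0,0,0]
    - [0,0,0,0,0,0]
    - [0,0,0,0,0,0]
    - [0,0,0,0,0,0]
    - [0,0,0,0,0,0]
  claw: 0
  squeeze: 5

```text
t: 23.4
eef_pos: [0.3577, -0.3343, 0.1719]
ee_rot: [-3.141, 0.426, -2.911]
force: [-0.6, -0.2, 0.3]
width: 0.0863
```

>>> move_arm:
  deltas:
    - [0,0,5,0,0,0]
    - [0,0,10,0,0,0]
    - [0,0,20,0,0,0]
    - [0,0,30,0,0,0]
    - [0,0,30,0,0,0]

```text
t: 23.82
eef_pos: [0.3573, -0.3342, 0.2677]
ee_rot: [3.141, 0.424, -2.912]
force: [0.3, -0.0, 0.7]
width: 0.0877
```

>>> move_arm:
  deltas:
    - [5,15,25,-1.4,6.1,0]
    - [10,25,25,-1.4,6.1,0]
    - [10,25,25,-1.4,6.1,0]
    - [10,25,25,-1.4,6.1,0]
    - [10,25,15,0,0,0]

```text
t: 24.23
eef_pos: [0.4004, -0.2256, 0.3746]
ee_rot: [3.138, 0.026, -2.91]
force: [1.3, 0.2, -0.6]
width: 0.0877
```

>>> move_arm:
  deltas:
    - [20,28,5,0,0,-4]
    - [20,28,5,0,0,-4]
    - [20,28,0,0,0,-4]
    - [20,28,0,0,0,-3.5]
    - [20,28,0,0,0,0]

```text
t: 24.65
eef_pos: [0.5, -0.085, 0.3825]
ee_rot: [3.133, 0.032, 3.098]
force: [0.7, -0.4, 0.6]
width: 0.0876
```

>>> move_arm:
  deltas:
    - [20,25,0,0,0,0]
    - [20,20,0,0,0,0]
    - [15,10,0,0,0,0]
    - [10,5,0,0,0,0]
    - [0,0,0,0,0,0]

```text
t: 25.07
eef_pos: [0.566, -0.0256, 0.3815]
ee_rot: [3.134, 0.031, 3.103]
force: [1.0, 0.8, -0.4]
width: 0.0874
```

Run:
```python
from h import *
s=arm.get_state(); print(s['eef_pos'],s['ee_rot'],s['q'])
for n in ['scene','side','wrist']: snap(n,n+'9.png')
for n in('wrist','scene','side'): print(n,[(np.round(r['xy']),round(r['score'],2)) for r in arm.spot_point('casting1',n)[:5]])
a=cv2.imread('pics/scene9.png'); b=cv2.imread('pics/side9.png')
c=np.hstack([np.vstack([cv2.resize(cv2.imread('pics/wrist9.png'),(400,300)),cv2.resize(b[160:280,250:410],(400,300),interpolation=2)]),
 cv2.resize(a[170:350,210:330],(400,600),interpolation=2)])
cv2.imwrite('pics/c9.png',c)
for r in arm.spot_point('door_handle','wrist')[:2]: print(r, onz('wrist',r['xy'],.125,s))
```

```text
[ 0.56597063 -0.02561939  0.3814556 ] [3.13387586 0.0310722  3.10337524] [ 0.30127878  0.18800484 -0.27992926  0.00349693 -1.0709964  -1.91179962]
wrist []
scene []
side [(array([345., 197.]), 0.72)]
{'xy': [353.9, 117.4], 'score': 0.69} [ 0.49688972 -0.0018497   0.125     ]
```

View pics/c9.png

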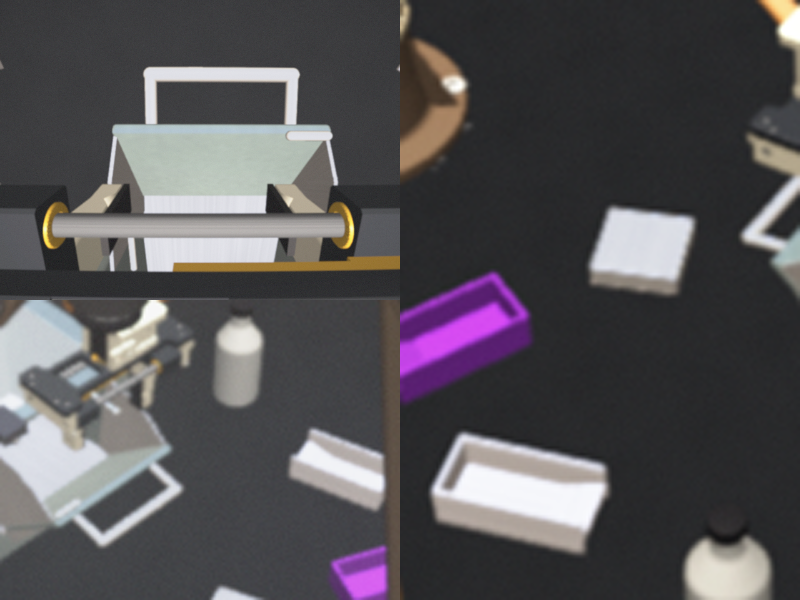

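Top left: the open door's chute is clear and no brass lies outside it. Right: the pan stands upright and empty in its old place (about (520,490) in the crop). Next, raise the door by its handle.

>>> move_arm:
  deltas:
    - [-6,1.5,20,0,0,0]
    - [-6,1.5,20,0,0,6.4]
    - [-6,1.5,5,0,0,6.4]
    - [-6,1.5,0,0,0,6.4]
    - [-6,1.5,0,0,0,6.4]
  claw: 180

```text
t: 25.83
eef_pos: [0.5338, -0.0195, 0.4277]
ee_rot: [3.133, 0.033, -2.729]
force: [-1.1, 0.4, -0.7]
width: 0.06
```

>>> move_arm:
  deltas:
    - [-5,1.5,0,0,0,6.4]
    - [-5,1.5,0,0,0,6.4]
    - [-5,1.5,0,0,0,6.4]
    - [-5,1.5,0,0,0,6.4]
    - [-5,1.5,0,0,0,6.4]

```text
t: 26.25
eef_pos: [0.5088, -0.0121, 0.427]
ee_rot: [3.134, 0.032, -2.171]
force: [-0.9, -0.3, 0.1]
width: 0.0283
```

>>> move_arm:
  deltas:
    - [-5,1.5,0,0,0,6.4]
    - [-5,1.5,0,0,0,6.4]
    - [-5,1.5,0,0,0,6.4]
    - [-5,1.5,0,0,0,6.4]
    - [0,0,0,0,0,6.4]

```text
t: 26.67
eef_pos: [0.4884, -0.006, 0.4272]
ee_rot: [3.134, 0.032, -1.612]
force: [0.1, 0.6, -0.2]
width: 0.0259
```

Run:
```python
from h import *
s=arm.get_state(); print(s['eef_pos'],s['ee_rot'],s['width'])
t=R.from_euler('xyz',[np.pi,0,-1.614]); print(np.round((np.array([.490,-.0045,.293])-s['eef_pos'])*1000,1), (t*R.from_euler('xyz',s['ee_rot']).inv()).as_rotvec(degrees=True))
```

```text
[ 0.48837103 -0.00604723  0.42715151] [ 3.13398803  0.03165739 -1.61203591] 0.025856551349601326
[   1.6    1.5 -134.2] [-1.83059959 -0.35872818 -0.11942068]
```

>>> move_arm:
  deltas:
    - [1.6,1.5,-20,-1.8,-0.4,0]
    - [0,0,-25,0,0,0]
    - [0,0,-25,0,0,0]
    - [0,0,-20,0,0,0]
    - [0,0,-10,0,0,0]

```text
t: 27.08
eef_pos: [0.4899, -0.0047, 0.3246]
ee_rot: [3.139, -0.001, -1.618]
force: [-1.2, -0.4, 0.4]
width: 0.026
```

>>> move_arm:
  deltas:
    - [0,0,-8,0,0,0]
    - [0,0,-8,0,0,0]
    - [0,0,-8,0,0,0]
    - [0,0,-7,0,0,0]
    - [0,0,-3,0,0,0]

```text
t: 27.5
eef_pos: [0.4911, -0.0042, 0.2921]
ee_rot: [3.141, 0.0, -1.617]
force: [-0.2, 0.1, -0.4]
width: 0.0256
```

>>> move_arm:
  deltas:
    - [0,0,0,0,0,0]
    - [0,0,0,0,0,0]
    - [0,0,0,0,0,0]
    - [0,0,0,0,0,0]
    - [0,0,0,0,0,0]
  claw: 255
  squeeze: 15

```text
t: 27.92
eef_pos: [0.4949, -0.0039, 0.2942]
ee_rot: [-3.132, 0.001, -1.615]
force: [19.5, -8.5, -14.6]
width: 0.0113
```

>>> move_arm:
  deltas:
    - [0,0,0,0,0,0]
    - [0,0,0,0,0,0]
    - [0,0,0,0,0,0]
    - [0,0,0,0,0,0]
    - [0,0,0,0,0,0]
  squeeze: 55

```text
t: 28.33
eef_pos: [0.4949, -0.0039, 0.2942]
ee_rot: [-3.132, 0.001, -1.616]
force: [20.2, -8.9, -14.8]
width: 0.0102
```

>>> move_arm:
  deltas:
    - [3,-0.1,3.7,0,0,0]
    - [3,-0.1,3.7,0,0,0]
    - [3,-0.1,3.7,0,0,0]
    - [3,-0.1,3.7,0,0,0]
    - [3,-0.1,3.7,0,0,0]

```text
t: 28.75
eef_pos: [0.5063, -0.0045, 0.3107]
ee_rot: [3.141, 0.0, -1.618]
force: [2.8, 1.2, -10.1]
width: 0.0102
```

>>> move_arm:
  deltas:
    - [2.9,-0.1,3.7,0,0,0]
    - [2.9,-0.1,3.7,0,0,0]
    - [2.9,-0.1,3.6,0,0,0]
    - [2.9,-0.1,3.5,0,0,0]
    - [2.9,-0.1,3.5,0,0,0]

```text
t: 29.17
eef_pos: [0.5202, -0.0051, 0.3293]
ee_rot: [3.14, 0.0, -1.617]
force: [-3.1, 4.4, -6.0]
width: 0.0105
```

>>> move_arm:
  deltas:
    - [3.1,-0.1,3.2,0,0,0]
    - [3.1,-0.1,3.1,0,0,0]
    - [3.1,-0.1,3,0,0,0]
    - [3.1,-0.1,2.9,0,0,0]
    - [3.1,-0.1,2.8,0,0,0]

```text
t: 29.58
eef_pos: [0.5351, -0.0057, 0.3446]
ee_rot: [3.139, -0.0, -1.617]
force: [-8.8, 3.7, 0.3]
width: 0.0101
```

>>> move_arm:
  deltas:
    - [2.5,-0.1,2,0,0,0]
    - [2.4,-0.1,1.9,0,0,0]
    - [2.4,-0.1,1.8,0,0,0]
    - [2.4,-0.1,1.7,0,0,0]
    - [0,0,0,0,0,0]

```text
t: 30.0
eef_pos: [0.5447, -0.0061, 0.3528]
ee_rot: [3.139, -0.0, -1.617]
force: [-12.0, 4.7, 7.1]
width: 0.0103
```

>>> move_arm:
  deltas:
    - [0,0,0,0,0,0]
    - [0,0,0,0,0,0]
    - [0,0,0,0,0,0]
    - [0,0,0,0,0,0]
    - [0,0,0,0,0,0]
  claw: 170
  squeeze: 10

```text
t: 30.42
eef_pos: [0.5463, -0.0061, 0.3523]
ee_rot: [-3.14, 0.0, -1.617]
force: [-0.1, 0.6, 0.2]
width: 0.0294
```

>>> move_arm:
  deltas:
    - [0,0,6,0,0,0]
    - [0,0,8,0,0,0]
    - [0,0,12,0,0,0]
    - [0,0,12,0,0,0]
    - [0,0,0,0,0,0]

```text
t: 30.83
eef_pos: [0.5467, -0.006, 0.3929]
ee_rot: [-3.137, 0.001, -1.616]
force: [0.3, 0.1, 0.2]
width: 0.0292
```

Run:
```python
from h import *
s=arm.get_state(); print(s['eef_pos'],s['ee_rot'],s['width'])
snap('scene','a10.png');snap('side','b10.png')
for t in('door_handle','door_lip'):
  q=[(n,r['xy'],round(r['score'],2)) for n in('scene','side') for r in arm.spot_point(t,n)[:1]]; print(t,q)
  if len(q)==2: print(tri([ray(n,x) for n,x,_ in q]))
```

```text
[ 0.5466958  -0.00598185  0.39292997] [-3.13670607e+00  7.52889570e-04 -1.61645102e+00] 0.02920270178039224
door_handle [('scene', [339.2, 218.3], 0.56), ('side', [293.9, 222.9], 0.87)]
(array([ 0.54175442, -0.00428729,  0.18497165]), [np.float64(0.0028796884146996787), np.float64(0.002879688414699622)])
door_lip [('scene', [355.7, 224.6], 0.69), ('side', [283.8, 213.2], 0.68)]
(array([ 0.59216188, -0.0091987 ,  0.18750464]), [np.float64(0.0002199460696521182), np.float64(0.00021994606965212055)])
```

>>> move_arm:
  deltas:
    - [-6,0,0,0,0,0]
    - [-12,0,0,0,0,0]
    - [-12,0,0,0,0,0]
    - [-10,0,0,0,0,0]
    - [0,0,-6,0,0,0]
  claw: 255

```text
t: 31.55
eef_pos: [0.5037, -0.0062, 0.3848]
ee_rot: [-3.14, 0.001, -1.617]
force: [-0.7, 1.0, -0.2]
width: 0.0026
```

>>> move_arm:
  deltas:
    - [0,0,-12,0,0,0]
    - [0,0,-12,0,0,0]
    - [0,0,-10,0,0,0]
    - [0,0,-5,0,0,0]
    - [0,0,0,0,0,0]

```text
t: 31.97
eef_pos: [0.5054, -0.0061, 0.3434]
ee_rot: [3.14, -0.001, -1.617]
force: [-0.1, -0.3, 0.5]
width: 0.0003
```

>>> move_arm:
  deltas:
    - [2,0,0,0,0,0]
    - [2,0,0,0,0,0]
    - [2,0,0,0,0,0]
    - [2,0,0,0,0,0]
    - [2,0,0,0,0,0]

```text
t: 32.38
eef_pos: [0.5162, -0.006, 0.3449]
ee_rot: [-3.141, 0.0, -1.617]
force: [-0.6, -0.3, 0.3]
width: 0.0005
```

>>> move_arm:
  deltas:
    - [2,0,0.5,0,0,0]
    - [2,0,0.5,0,0,0]
    - [2,0,0.8,0,0,0]
    - [2,0,0.8,0,0,0]
    - [2,0,0.8,0,0,0]

```text
t: 32.8
eef_pos: [0.5248, -0.0062, 0.3477]
ee_rot: [3.138, -0.0, -1.617]
force: [-11.0, 2.5, 7.3]
width: 0.0006
```

>>> move_arm:
  deltas:
    - [2,0,1,0,0,0]
    - [2,0,1,0,0,0]
    - [2,0,1,0,0,0]
    - [2,0,1,0,0,0]
    - [2,0,1,0,0,0]

```text
t: 33.22
eef_pos: [0.5345, -0.0064, 0.3534]
ee_rot: [3.138, -0.001, -1.617]
force: [-10.5, -0.3, 8.8]
width: 0.0003
```

>>> move_arm:
  deltas:
    - [2,-0.1,1,0,0,0]
    - [2,-0.1,1,0,0,0]
    - [2,-0.1,1,0,0,0]
    - [2,-0.1,0.9,0,0,0]
    - [2,-0.1,0.9,0,0,0]

```text
t: 33.63
eef_pos: [0.5433, -0.0069, 0.3581]
ee_rot: [3.135, -0.001, -1.617]
force: [-16.0, 3.1, 15.5]
width: 0.0004
```

>>> move_arm:
  deltas:
    - [1,0,0.4,0,0,0]
    - [1,0,0.4,0,0,0]
    - [1,0,0.4,0,0,0]
    - [1,0,0.4,0,0,0]
    - [1,0,0.4,0,0,0]

```text
t: 34.05
eef_pos: [0.5486, -0.0071, 0.3604]
ee_rot: [3.136, -0.001, -1.617]
force: [-17.6, 1.1, 14.5]
width: 0.0002
```

>>> move_arm:
  deltas:
    - [0.8,0,0.5,0,0,0]
    - [0.8,0,0.5,0,0,0]
    - [0.8,0,0.5,0,0,0]
    - [0.8,0,0.5,0,0,0]
    - [0.8,0,0.5,0,0,0]

```text
t: 34.47
eef_pos: [0.5524, -0.0072, 0.3624]
ee_rot: [3.135, -0.001, -1.617]
force: [-15.8, 1.4, 10.7]
width: 0.0002
```

>>> move_arm:
  deltas:
    - [0.8,0,0.4,0,0,0]
    - [0.8,0,0.4,0,0,0]
    - [0.8,0,0.4,0,0,0]
    - [0.8,0,0.4,0,0,0]
    - [0.8,0,0.4,0,0,0]

```text
t: 34.88
eef_pos: [0.5544, -0.0073, 0.3629]
ee_rot: [3.129, -0.002, -1.618]
force: [-25.2, 2.9, 11.2]
width: 0.0006
```

>>> move_arm:
  deltas:
    - [0.5,0,0.2,0,0,0]
    - [0.5,0,0.2,0,0,0]
    - [0.5,0,0.2,0,0,0]
    - [0,0,0,0,0,0]
    - [0,0,0,0,0,0]

```text
t: 35.3
eef_pos: [0.5556, -0.0073, 0.3634]
ee_rot: [3.128, -0.002, -1.618]
force: [-24.6, 2.8, 12.6]
width: 0.0007
```

>>> move_arm:
  deltas:
    - [0.5,0,0.2,0,0,0]
    - [0.5,0,0.2,0,0,0]
    - [0.5,0,0.2,0,0,0]
    - [0,0,0,0,0,0]
    - [0,0,0,0,0,0]

```text
t: 35.72
eef_pos: [0.5583, -0.0074, 0.365]
ee_rot: [3.132, -0.002, -1.618]
force: [-19.2, 0.8, 12.5]
width: 0.0005
```

>>> move_arm:
  deltas:
    - [0.4,0,0.2,0,0,0]
    - [0.4,0,0.2,0,0,0]
    - [0.4,0,0.2,0,0,0]
    - [0,0,0,0,0,0]
    - [0,0,0,0,0,0]

```text
t: 36.13
eef_pos: [0.5602, -0.0074, 0.3661]
ee_rot: [3.134, -0.002, -1.618]
force: [-16.6, 0.0, 12.5]
width: 0.0006
```

>>> move_arm:
  deltas:
    - [0.4,0,0.2,0,0,0]
    - [0.4,0,0.2,0,0,0]
    - [0.4,0,0.2,0,0,0]
    - [0,0,0,0,0,0]
    - [0,0,0,0,0,0]

```text
t: 36.55
eef_pos: [0.5621, -0.0074, 0.367]
ee_rot: [3.136, -0.002, -1.617]
force: [-13.7, -1.2, 11.7]
width: 0.0005
```

>>> move_arm:
  deltas:
    - [0.4,0,0.2,0,0,0]
    - [0.4,0,0.2,0,0,0]
    - [0.4,0,0.2,0,0,0]
    - [0,0,0,0,0,0]
    - [0,0,0,0,0,0]

```text
t: 36.97
eef_pos: [0.5636, -0.0075, 0.3677]
ee_rot: [3.137, -0.002, -1.617]
force: [-12.9, -2.2, 11.5]
width: 0.0006
```

>>> move_arm:
  deltas:
    - [0.4,0,0.2,0,0,0]
    - [0.4,0,0.2,0,0,0]
    - [0.4,0,0.2,0,0,0]
    - [0,0,0,0,0,0]
    - [0,0,0,0,0,0]

```text
t: 37.38
eef_pos: [0.565, -0.0075, 0.3683]
ee_rot: [3.137, -0.002, -1.617]
force: [-11.3, -2.6, 11.0]
width: 0.0003
```

>>> move_arm:
  deltas:
    - [0.5,0,0.15,0,0,0]
    - [0.5,0,0.15,0,0,0]
    - [0.5,0,0.15,0,0,0]
    - [0.5,0,0.15,0,0,0]
    - [0,0,0,0,0,0]

```text
t: 37.8
eef_pos: [0.5666, -0.0076, 0.3689]
ee_rot: [3.136, -0.002, -1.617]
force: [-12.9, -2.4, 11.1]
width: 0.0003
```

>>> move_arm:
  deltas:
    - [0.4,0,0.1,0,0,0]
    - [0.4,0,0.1,0,0,0]
    - [0.4,0,0.1,0,0,0]
    - [0,0,0,0,0,0]
    - [0,0,0,0,0,0]

```text
t: 38.22
eef_pos: [0.567, -0.0076, 0.3689]
ee_rot: [3.134, -0.002, -1.618]
force: [-17.6, -1.5, 12.6]
width: 0.0004
```

>>> move_arm:
  deltas:
    - [0.4,0,0.1,0,0,0]
    - [0.4,0,0.1,0,0,0]
    - [0,0,0,0,0,0]
    - [0,0,0,0,0,0]
    - [0,0,0,0,0,0]

```text
t: 38.63
eef_pos: [0.5673, -0.0076, 0.3689]
ee_rot: [3.133, -0.002, -1.618]
force: [-19.4, -0.4, 13.5]
width: 0.0004
```

>>> move_arm:
  deltas:
    - [0.5,0,0.1,0,0,0]
    - [0.5,0,0.1,0,0,0]
    - [0.5,0,0.1,0,0,0]
    - [0,0,0,0,0,0]
    - [0,0,0,0,0,0]

```text
t: 39.05
eef_pos: [0.5679, -0.0076, 0.369]
ee_rot: [3.13, -0.003, -1.618]
force: [-24.4, 0.0, 16.6]
width: 0.0004
```

>>> move_arm:
  deltas:
    - [-1.5,0,-0.3,0,0,0]
    - [-1.5,0,-0.3,0,0,0]
    - [-1.5,0,-0.3,0,0,0]
    - [-1.5,0,-0.3,0,0,0]
    - [-1,0,0,0,0,0]

```text
t: 39.47
eef_pos: [0.5647, -0.0069, 0.368]
ee_rot: [3.141, -0.0, -1.617]
force: [-2.8, -1.7, 0.0]
width: 0.0004
```

>>> move_arm:
  deltas:
    - [-1,0,0,0,0,0]
    - [-1,0,0,0,0,0]
    - [-1,0,0,0,0,0]
    - [-1,0,0,0,0,0]
    - [0,0,0,0,0,0]

```text
t: 39.88
eef_pos: [0.5612, -0.0064, 0.3682]
ee_rot: [-3.141, 0.0, -1.617]
force: [0.2, 0.2, 1.2]
width: 0.0004
```

Run:
```python
from h import *
s=arm.get_state(); print(s['eef_pos'],s['force'])
a=snap('scene','a11.png');b=snap('side','b11.png')
for t in('door_handle','door_lip'):
  q=[(n,r['xy'],round(r['score'],2)) for n in('scene','side') for r in arm.spot_point(t,n)[:1]]; print(t,q)
  if len(q)==2: print(tri([ray(n,x) for n,x,_ in q]))
```

```text
[ 0.56121227 -0.00635771  0.36818605] [0.15953978 0.22358271 1.22028198]
door_handle [('scene', [353.4, 217.6], 0.84), ('side', [284.8, 208.3], 0.85)]
(array([ 0.58540279, -0.00929468,  0.21092498]), [np.float64(0.0009360726909267909), np.float64(0.000936072690926787)])
door_lip [('scene', [367.9, 228.4], 0.6), ('side', [274.0, 206.3], 0.92)]
(array([ 0.63017002, -0.00820527,  0.19063739]), [np.float64(0.001178417705416061), np.float64(0.0011784177054162555)])
```

Force fell to zero while the door stayed up, so the catch seems to be holding. I'll back clear and check.

>>> move_arm:
  deltas:
    - [-4,0,0,0,0,0]
    - [-8,0,0,0,0,0]
    - [-15,0,0,0,0,0]
    - [-20,0,0,0,0,0]
    - [-20,0,0,0,0,0]

```text
t: 40.6
eef_pos: [0.4929, -0.0067, 0.3677]
ee_rot: [3.141, -0.0, -1.617]
force: [0.2, 0.5, 0.1]
width: 0.0004
```

>>> move_arm:
  deltas:
    - [-20,0,10,0,0,0]
    - [-10,0,20,0,0,0]
    - [0,0,20,0,0,0]
    - [0,0,20,0,0,0]
    - [0,0,0,0,0,0]

```text
t: 41.02
eef_pos: [0.464, -0.0066, 0.4423]
ee_rot: [-3.135, 0.002, -1.616]
force: [1.1, -0.2, 0.6]
width: 0.0005
```

Run:
```python
from h import *
s=arm.get_state(); print(s['eef_pos'],s['force'])
a=snap('scene','a12.png');b=snap('side','b12.png')
for t in('door_handle','door_lip','tin','bench_block','pan','spray_bottle'):
  q=[(n,np.round(r['xy']).tolist(),round(r['score'],2)) for n in('scene','side') for r in arm.spot_point(t,n)[:1]]; print(t,q)
  if len(q)==2 and 'door' in t: print(tri([ray(n,x) for n,x,_ in q])[0])
c=np.hstack([cv2.resize(x[145:325,210+k:450+k],(400,300),interpolation=2) for x,k in((a,0),(b,-20))])
cv2.imwrite('pics/c12.png',cv2.cvtColor(c,cv2.COLOR_RGB2BGR))
```

```text
[ 0.464044   -0.00659891  0.44230132] [ 1.12366605 -0.18028594  0.64801806]
door_handle [('scene', [351.0, 217.0], 0.59), ('side', [281.0, 210.0], 0.94)]
[ 0.5827912  -0.00193568  0.20851021]
door_lip [('scene', [368.0, 228.0], 0.64), ('side', [277.0, 206.0], 0.57)]
[ 0.62746441 -0.01200926  0.19254273]
tin [('scene', [364.0, 202.0], 0.67), ('side', [237.0, 335.0], 0.69)]
bench_block [('scene', [282.0, 249.0], 0.73), ('side', [347.0, 289.0], 0.78)]
pan [('scene', [246.0, 321.0], 0.95), ('side', [383.0, 230.0], 0.66)]
spray_bottle [('scene', [309.0, 361.0], 0.7), ('side', [342.0, 196.0], 0.64)]
```

View pics/c12.png

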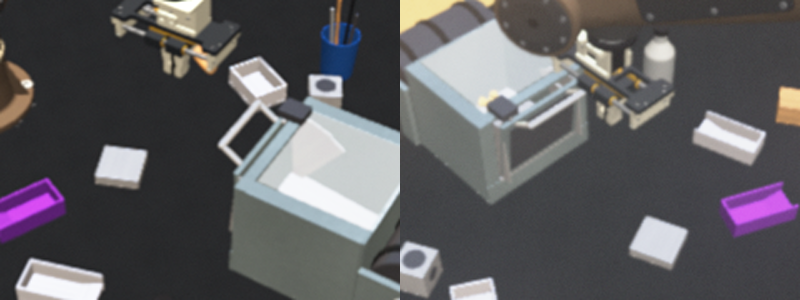

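```bash
python3 -c "
from h import *
print(arm.get_state()['t'],arm.job_done())"
```

```text
the job is handed in; nothing more can be done
41.7167 None
```

The tumbler is charged and the job is handed in at 41.7 s. No verdict was reported, so what follows is from my own readings.

- **Door opened:** I pulled it down by its handle until it met the stop. The camera positions of the handle and lip matched 0.85 rad. The wrist force was 64 N at the stop, under the 120 N limit.
- **Castings:** I tipped the pan up to about 70° over the mouth. Its weight then dropped by about what four castings weigh, and it looked empty. The last side picture shows brass inside the box, and no brass shows on the chute or bench. I could not count all four castings inside the box.
- **Pan:** It stands upright and empty on the bench in its old place.
- **Door closed:** I pushed it up slowly.
    - **Feel:** The force rose to about 25 N, fell to about 11 N, then climbed steadily again at what I took to be the stop. I went no further than about 24 N there.
    - **Holding:** When I backed off, the force went to zero and the door stayed. About 1.5 s later it was still shut with the arm clear, at an estimated 0.05–0.1 rad, far from the 0.3 rad spring-back.
    - **Doubt:** The fall in force was spread over about 10 mm, not a sharp click. The holding check is the stronger evidence that the catch is in.
- **Everything else:** The tin, bench block and spray bottle were found within a few pixels of where they started. The purple pan was not touched, and I did not re-measure the other items.

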